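Fold down the film winder and hold its collar on the spindle's flat

TASK

On the light table, swing the film winder's upright spindle down until its rubber drum lies in the cradle of the stand. Then take the bare shaft between the fingers and turn it until you feel them close on its flat, with that flat facing straight the same way as the small brass screw in the collar, the side away from the robot. Then slide the collar out along the shaft to the middle of the flat and finish while holding it there (a spring draws it back), without disturbing the other things on the table.

Things in the scene. Friction and masses are not known exactly. Their poses are not given: they have to be found in the camera images.
- stand: Grey stand fixed to the table; base plate 110 (x) by 170 (y) mm, 12 thick. Origin on the table right under the pivot of the fold-down arm; z up, x points roughly away from the robot. The pivot axis runs along the stand's x, 85 mm above the table, between two cheeks 106 mm high, 60 mm apart over their outsides. The black V cradle is beside them, towards the stand's -y.
- cradle (a point): Where the axis of the drum lies when it rests in the cradle: 85 mm above the table, 56 mm from the pivot along the stand's -y. The cradle is 30 mm long (y), 72 mm wide (x) and at most 75 mm high.
- fold: Fold-down arm that carries spindle and collar. Origin on the pivot; z runs out along the spindle, x is the stand's x. Starts upright or leaning up to 17 degrees to the cradle. Folded down (90 degrees about x; it stops there) its z is level along the stand's -y, its y points up. Stiff pivot, 0.2 N m: stays near upright, sinks into the cradle if let go half way. Rubber drum, 36 mm across: 25 to 85 mm along z.
- shaft_end (a point): Free end of the bare steel shaft, on its axis, 245 mm from the arm's origin along its z. The shaft is 26 mm in diameter, from the drum at 85 mm to 245 mm; one flat is milled on it from 120 to 190 mm; from 190 to 245 mm it is fully round. Gripped near this end, it can be folded down while it pivots between the fingers.
- spindle (a joint): Angle of the spindle (drum and shaft) about the arm's z, rad. 0: the flat faces along the arm's +x, away from the robot, like the collar's screw. Positive: with the arm folded down, it faces upward from that (1.57 straight up). Starts at 0.6 to 1.7. Friction 0.05 N m; stays where left. The shaft measures 22 mm across the flat, 26 mm elsewhere.
- flat (a point): Middle of the flat's surface, 155 mm from the arm's origin along its z and 9 mm off the shaft's axis.
- collar: Dark steel collar on the shaft, 42 mm across, 22 long; origin at its centre, axes as the arm's. Brass set screw flush in its +x side. Parked at the drum, 98 mm from the arm's origin; slides out by up to 85 mm, does not turn. Spring draws it back: 2 N parked, 4.3 N at the flat's middle. A 6 mm guide rod, 24 mm off the axis on the +y side (top when folded), runs from it back past the drum to the pivot.
- jar_wide: white lidded plastic jar, 74 mm across, 55 mm tall; loose, not to be disturbed. Origin at the middle of its underside
- jar_tall: white jar with a grey lid, 60 mm across, 78 mm tall; loose, not to be disturbed. Origin at the middle of its underside
- sprayer: spray bottle, 62 mm across, 187 mm tall; loose, not to be disturbed. Origin at the middle of its underside
- vial: small clear bottle with a yellow cap, 32 mm across, 85 mm tall; loose, not to be disturbed. Origin at the middle of its underside
- mortar: white ceramic bowl, 90 mm across, 50 mm tall; loose, not to be disturbed. Origin at the middle of its underside
- brush: paint brush lying flat, 190 mm long; loose, not to be disturbed. Origin at the underside, brush along its x
- glass_stack: three small glass offcuts stacked flat, 75 x 55 mm, 12 mm high; loose, not to be disturbed. Origin at the middle of its underside

How it is judged:
By the outcome, as a careful person would: the job done as asked, in the order asked, and still so for the second after the job is handed in, while the arm keeps its last pose, push and grip.
It also fails if it takes over 69 s, if anything falls off the work surface, if the arm or the gripper's body presses on something with over 40 N, if the wrist force passes 120 N, or if a joint passes its speed limit or range.

ROBOT

A 6-joint arm with a two-finger parallel gripper is mounted at the origin on the work surface. World frame = base frame: x ahead of the robot, y to its left, z up, the work surface at z = 0. Lengths are in m, angles in rad, forces in N, time in s.
With the tool pointing down it reaches from about 0.35 to 0.775 m from the base axis. Payload 5.5 kg.
Tool frame: the origin (TCP) lies between the finger pads; the fingertips stand 8 mm ahead of it and the grasp point (between the pads) lies 11 mm behind it; z points along the fingers, y is the line along which they close (so a half turn about z gives the same grasp; the last joint's range is limited). The gripper opens to 85 mm and grips with 20 to 120 N. Pads are 22 mm wide; open, the fingers measure 114 mm over their backs; the gripper's body (76 mm by 85 mm) begins 54 mm behind the grasp point. The pads swing forward as they close: fully open they stand 13 mm farther back than shut.
Start: joints at [1.101, 0.313, 0.046, 1.304, 0, 1.431], TCP at [0.186, 0.544, 0.239] pointing down, gripper open.
Joint ranges: [-2.76, 2.76], [-0.86, 1.69], [-1.03, 1.26], [-2.2, 2.34], [-1.47, 1.5], [-3.14, 3.14]. Speed limits (rad/s): [2.57, 2.57, 3.14, 3.14, 3.14, 3.14].

INTERFACE

Orientations are given as a unit quaternion [w, x, y, z].
In Python, from workcell import status, vision, job gives the robot as it stands. The module is installed in compiled form; this text tells all that it offers.
- The arm moves only by the tool apply_moves, never from a script. Its argument "moves" is one flat list of numbers, 6 for each row, row after row: the shift along the world's x, y, z in units of 25 mm (1.0 is 25 mm), then the turn, a rotation vector about the world's x, y, z in rad. In form: [x, y, z, rx, ry, rz, x, y, z, rx, ry, rz, ...]. A call has 1 to 20 rows; each row is the pose to reach, as a shift and turn from the pose commanded when the call began; what a row does not reach only later rows make up. A row lasts 1/12 s, in which the tool goes at most 41.7 mm and 7.16 degrees, less where a joint would pass 70% of its speed; a pose out of reach is approached as far as the arm can. A call with a gripper value outside its range is refused whole. "claw" is the opening in per cent of the stroke, from 0 (shut) to 100 (fully open), set as the call begins (left out, the last holds). The fingers move at their own pace and stop on an object; "newtons" is the grip in N (left out, the last holds). Time passes only in rows, so rows that repeat a pose let the fingers close. It gives the time, the measured TCP pose, the force, the opening and the grip force at its end, in the units of the state.
- status.get_state(): the state, without advancing time (a new reading comes with each control period).
- vision.read_camera(name): name is "scene" or "top" or "wrist"; returns a dict with "image" (384x512x3 uint8, blue, green, red), "camera_matrix" (3x3 intrinsics, pixels), "camera_from_world" (4x4, takes a point from world to camera coordinates). Camera axes: x right, y down, z forward; pixel columns grow to the right and rows downward; lengths in m; the calibration is good to about 2 mm. A picture is of the moment at which its call begins. There is no depth.
- job.hand_in(): hands the job in; it is judged then, once.
The state is a dict: "clock": time; "joint_pos": joint angles; "qvel": joint speeds; "tau": joint torques, N m; "tcp_pos": TCP position; "orientation": TCP orientation; "wrist_force": force on the tool from outside, world axes, zero at the start; "ft_torque": the same for the moment, N m; "finger_gap": finger opening in m; "grip_force": force on a finger pad.
Only numpy, scipy, OpenCV 4.12 (cv2) and the standard library are available. Lean on these libraries where they do the work, as an engineer would, in place of code of your own. Each camera call takes 0.05 s, during which the arm holds its last target. There are 200 camera calls.

## Working session

There is one attempt and no reset: what is moved stays moved. The work goes in short steps, Python scripts to look and compute and a tool call to move; the robot and the scene stay as the last step left them, time stands still between calls to the robot, and variables do not carry over. Pictures are saved under pics/ and viewed, at most 10 in all, crops included, and the job is handed in when it is done.

Besides the shell and the picture viewer there is one more tool, called after ">>>" by a JSON object that holds its "fn" and its "kwargs". apply_moves: Moves the arm, as the interface text tells. Its arguments: {"type":"object","properties":{"moves":{"type":"array","items":{"type":"number"}},"claw":{"type":"number"},"newtons":{"type":"number"}},"required":["moves"]}

```bash
mkdir -p pics; cat > h.py <<'E'
from workcell import status, vision, job
import cv2, numpy as np
def cam(n):
    r=vision.read_camera(n); return r["image"],np.array(r["camera_matrix"]),np.array(r["camera_from_world"])
def ray(K,T,p):
    d=np.linalg.inv(K)@[p[0],p[1],1]; R=T[:3,:3]; return -R.T@T[:3,3], R.T@d
def onz(K,T,p,z):
    o,d=ray(K,T,p); return o+d*(z-o[2])/d[2]
def tri(l):
    A=np.zeros((3,3));b=np.zeros(3)
    for K,T,p in l:
        o,d=ray(K,T,p);d=d/np.linalg.norm(d);P=np.eye(3)-np.outer(d,d);A+=P;b+=P@o
    x=np.linalg.solve(A,b);return x
def proj(K,T,X):
    q=K@(T[:3,:3]@np.array(X)+T[:3,3]);return q[:2]/q[2]
E
python3 - <<'E'
from h import *
s=status.get_state(); print(s)
for n in ["scene","top"]:
    i,K,T=cam(n); np.savez(f"{n}.npz",i=i,K=K,T=T); print(n,np.linalg.inv(T)[:3,3].round(3),K[0,0])
    cv2.imwrite(f"pics/{n}1.png",cv2.resize(i,(800,600),interpolation=cv2.INTER_CUBIC))
E
```

```text
{'clock': 0.0, 'joint_pos': array([ 1.10142964e+00,  3.14009280e-01,  4.50053701e-02,  1.30357283e+00,
       -2.54532355e-05,  1.43122590e+00]), 'qvel': array([-0.0004103 ,  0.00030347, -0.0012764 ,  0.00154863, -0.00100614,
        0.00010428]), 'tau': array([ 1.03735470e-03, -4.80624604e+01,  2.98535693e+01,  1.95852929e-02,
        5.72072736e-05,  1.03350979e-05]), 'tcp_pos': array([0.18599791, 0.54358611, 0.23841457]), 'orientation': array([-2.54730155e-04,  1.64151765e-01,  9.86434694e-01, -8.53077277e-04]), 'wrist_force': array([-0.72645938, -0.3438652 ,  0.40887457]), 'ft_torque': array([-0.02669971,  0.0277451 , -0.02750422]), 'grip_force': 0.0, 'finger_gap': 0.08556168999718851}
scene [ 1.017 -0.466  1.23 ] 442.6688320663296
top [ 0.345 -0.014  1.486] 377.5054882396292
```

View pics/scene1.png

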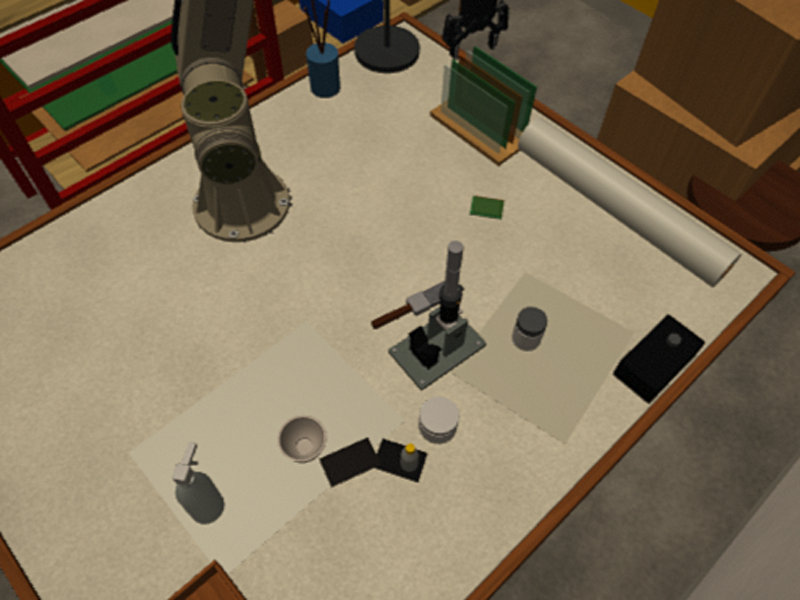

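View pics/top1.png

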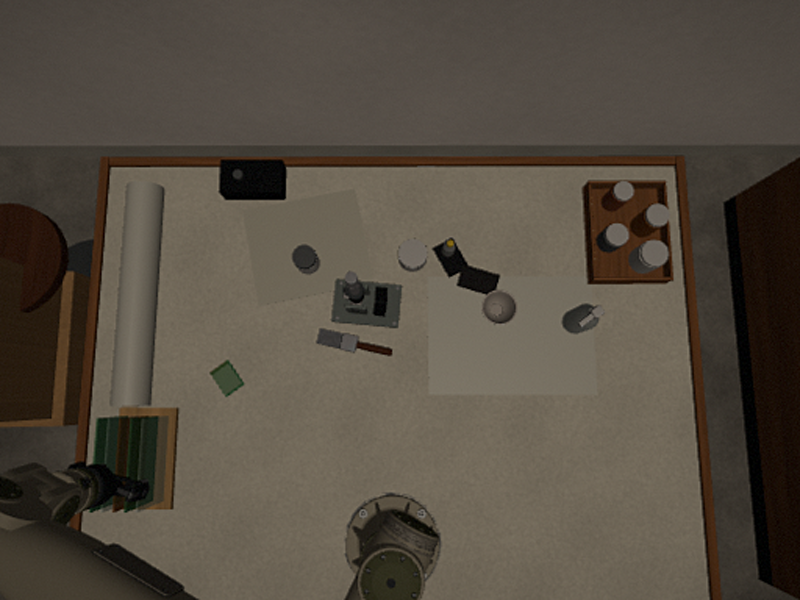

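Scene view (800 px scale): stand at about (437,350), upright shaft end at (455,246). Top view: stand at (366,303), shaft end at (350,278). The brush lies on the robot side of the stand, the wide jar at (412,254) and the mortar at (499,307). Next I measure the plate and the shaft.

```bash
python3 - <<'E'
from h import *
S=np.load("scene.npz");P=np.load("top.npz")
for n,D,b in (("top",P,(195,165,75,60)),("scene",S,(235,145,85,110))):
    x,y,w,h=b; c=D["i"][y:y+h,x:x+w]
    m=((c[...,0].astype(int)-c[...,2])>-3).astype(np.uint8)*255   # not beige
    cs,_=cv2.findContours(m,cv2.RETR_EXTERNAL,cv2.CHAIN_APPROX_NONE)
    k=max(cs,key=cv2.contourArea)
    if n=="top":
        r=cv2.minAreaRect(k); print(r)
        q=np.array([onz(D["K"],D["T"],p+np.array([x,y]),.012) for p in cv2.boxPoints(r)]);print(q.round(4),q.mean(0).round(4),np.linalg.norm(np.diff(q,axis=0),axis=1))
    v=cv2.cvtColor(m,cv2.COLOR_GRAY2BGR); 
    f=7 if n=="top" else 5
    a=cv2.resize(np.hstack([c]) ,None,fx=f,fy=f,interpolation=cv2.INTER_CUBIC)
    a=cv2.convertScaleAbs(a,alpha=1.8)
    cv2.imwrite(f"pics/c_{n}.png",a)
a=cv2.imread("pics/c_top.png");b=cv2.imread("pics/c_scene.png")
print(a.shape,b.shape)
b=cv2.resize(b,None,fx=.7,fy=.7)  # 3.5x
a=cv2.resize(a,None,fx=6/7,fy=6/7)
o=np.zeros((400,800,3),np.uint8);o[:a.shape[0],:a.shape[1]]=a;o[:b.shape[0],470:470+b.shape[1]]=b
cv2.imwrite("pics/crop2.png",o)
print("end guess",tri([(S["K"],S["T"],(455/1.5625,246/1.5625)),(P["K"],P["T"],(350/1.5625,277/1.5625))]))
E
```

```text
((48.24483108520508, 27.562070846557617), (7.723230361938477, 19.01741600036621), 4.763641834259033)
[[0.5449 0.049  0.012 ]
 [0.6209 0.0432 0.012 ]
 [0.6182 0.0126 0.012 ]
 [0.5423 0.0187 0.012 ]] [0.5816 0.0309 0.012 ] [0.07616076 0.03068976 0.07613803]
(420, 525, 3) (550, 425, 3)
end guess [0.5792763  0.08130804 0.32632753]
```

View pics/crop2.png

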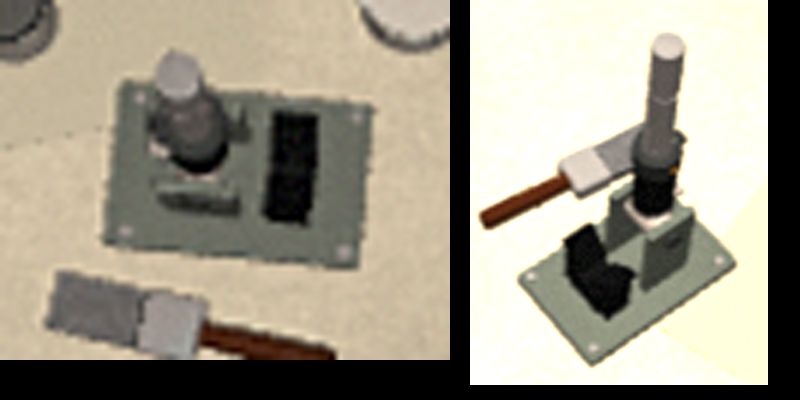

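```bash
python3 - <<'E'
from h import *
S=np.load("scene.npz");P=np.load("top.npz");K,T=P["K"],P["T"]
q=np.array([onz(K,T,np.array(p)/6+[195,165],.012) for p in [(118,80),(372,103),(357,268),(103,245)]])
print(q.round(4),q.mean(0),np.linalg.norm(np.diff(q,axis=0),axis=1))
d=q[0]+q[1]-q[2]-q[3];d/=np.linalg.norm(d);e=q[0]+q[3]-q[1]-q[2];e/=np.linalg.norm(e);print("x",d,"y",e)
print("cradle",onz(K,T,(195+48.24,165+27.56),.055))
qs=np.array([onz(S["K"],S["T"],(np.array(p)-[470,0])/3.5+[235,145],.012) for p in [(518,280),(592,362),(735,264)]]);print("scene corners (robot-cradle? )",qs.round(4))
E=tri([(S["K"],S["T"],(291.6,157.9)),(K,T,(224.7,177.5))]);print("end",E, proj(K,T,E),proj(S["K"],S["T"],E))
for n,p in dict(jarw=((412,250),.055),mortar=((499,307),.05)).items(): print(n,onz(K,T,np.array(p[0])/1.5625,p[1]))
E
```

```text
[[ 0.6389  0.1448  0.012 ]
 [ 0.6232 -0.0236  0.012 ]
 [ 0.5134 -0.0136  0.012 ]
 [ 0.5287  0.1529  0.012 ]] [0.57605552 0.06512563 0.012     ] [0.16918033 0.11029896 0.16718743]
x [ 0.99660601 -0.08231924  0.        ] y [0.09255933 0.99570717 0.        ]
cradle [0.57454479 0.02956626 0.055     ]
scene corners (robot-cradle? ) [[ 0.5234 -0.0164  0.012 ]
 [ 0.6265 -0.0237  0.012 ]
 [ 0.6435  0.1389  0.012 ]]
end [0.57972678 0.08036783 0.32521972] [224.45374927 177.30579306] [291.22243108 157.96867129]
jarw [ 0.70287077 -0.04958926  0.055     ]
mortar [ 0.55967495 -0.26317352  0.05      ]
```

Plate 110×168 mm and cradle 72×30 mm match the given sizes. That puts the pivot near (0.579, 0.085), the stand yawed about -5°, and the shaft nearly upright. I'll move above it.

>>> {"fn": "apply_moves", "kwargs": {"moves": [0,0,3,0,0,-0.2,7.5,-9,6.4,0,0,-0.66,7.5,-9,6.4,0,0,-0.66,7.5,-9,6.4,0,0,-0.66,7.5,-9,6.4,0,0,-0.66,7.5,-9,6.4,0,0,-0.66,7.5,-9,6.4,0,0,-0.66,7.5,-9,6.4,0,0,-0.66,15.7,-18.4,6.4,0,0,-1.328,15.7,-18.4,6.4,0,0,-1.328,15.7,-18.4,6.4,0,0,-1.328,15.7,-18.4,6.4,0,0,-1.328,15.7,-18.4,6.4,0,0,-1.328,15.7,-18.4,6.4,0,0,-1.328,15.7,-18.4,6.4,0,0,-1.328,15.7,-18.4,6.4,0,0,-1.328,15.7,-18.4,6.4,0,0,-1.328], "claw": 100, "newtons": 30}}

```text
clock: 1.52
tcp_pos: [0.5827, 0.0783, 0.3964]
orientation: [0.0, 0.739, 0.673, -0.001]
wrist_force: [-0.6, 0.7, -1.4]
finger_gap: 0.0851
grip_force: 0.0
```

```bash
cat > st.py <<'E'
from h import *
from scipy.spatial.transform import Rotation as R
s=status.get_state(); q=s["orientation"]; M=R.from_quat([*q[1:],q[0]]).as_matrix()
print("t",round(s["clock"],2),"tcp",s["tcp_pos"].round(4),"F",s["wrist_force"].round(1),"gap",round(s["finger_gap"],4),"grip",round(s["grip_force"],1)); print("toolY",M[:,1].round(3),"toolZ",M[:,2].round(3),"j",s["joint_pos"].round(2))
E
python3 - <<'E'
import st
from h import *
i,K,T=cam("wrist"); np.savez("w.npz",i=i,K=K,T=T)
print(np.linalg.inv(T)[:3].round(3),K[0,0])
i=i.copy()
for X in [(.579,.085,.33),(.579,.085,.085)]: 
    p=proj(K,T,X);print(p)
i=cv2.convertScaleAbs(i,alpha=1.5)
cv2.imwrite("pics/w1.png",i)
E
```

```text
t 1.52 tcp [0.5827 0.0783 0.3964] F [-0.6  0.7 -1.4] gap 0.0851 grip 0.0
toolY [ 0.996 -0.093 -0.002] toolZ [-0.002 -0.002 -1.   ] j [-0.    0.37  0.5   1.71 -0.    1.66]
[[ 0.996 -0.088 -0.031  0.59 ]
 [-0.093 -0.949 -0.302  0.156]
 [-0.003  0.303 -0.953  0.531]] 313.6770539151677
[249.84720453 204.32092978]
[253.09754197 146.73108769]
```

View pics/w1.png

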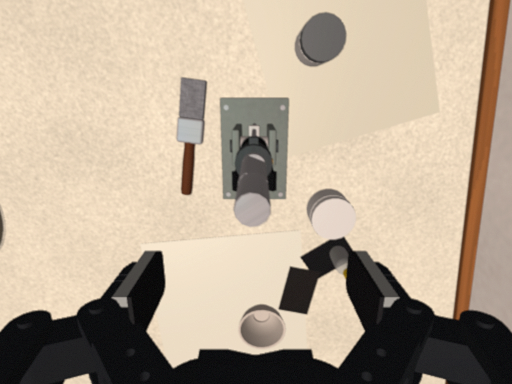

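The shaft end shows at (253,208), within 3 px of the prediction; refined, it is at about (0.581, 0.082). The cheeks are at (238,142) and (272,142), so the pivot's x is about 0.581. I'll descend over the shaft end.

>>> {"fn": "apply_moves", "kwargs": {"moves": [0.1,-0.06,0,0,0,0,0.1,-0.06,0,0,0,0,0.1,-0.06,-1,0,0,0,0.1,-0.06,-2,0,0,0,0.1,-0.06,-3,0,0,0,0.1,-0.06,-4,0,0,0,0.1,-0.06,-4,0,0,0,0.1,-0.06,-4,0,0,0]}}

```text
clock: 2.23
tcp_pos: [0.5795, 0.0839, 0.2991]
orientation: [-0.001, 0.736, 0.676, -0.001]
wrist_force: [-0.3, 0.5, 0.9]
finger_gap: 0.0858
grip_force: 0.0
```

```bash
python3 st.py
```

```text
t 2.23 tcp [0.5795 0.0839 0.2991] F [-0.3  0.5  0.9] gap 0.0858 grip 0.0
toolY [ 0.996 -0.085 -0.002] toolZ [-0.002  0.    -1.   ] j [0.01 0.33 0.21 1.46 0.   1.66]
```

>>> {"fn": "apply_moves", "kwargs": {"moves": [0,0,0,0,0,0,0,0,0,0,0,0,0,0,0,0,0,0,0,0,0,0,0,0,0,0,0,0,0,0,0,0,0,0,0,0,0,0,0,0,0,0,0,0,0,0,0,0], "claw": 0, "newtons": 30}}

```text
clock: 2.9
tcp_pos: [0.5816, 0.0825, 0.3003]
orientation: [0.001, 0.737, 0.676, 0.001]
wrist_force: [-0.9, 0.4, 5.9]
finger_gap: 0.0255
grip_force: 30.4
```

```bash
python3 st.py; python3 - <<'E'
import numpy as np
# arc: tool translation from lean a0, radius r, along -stand y
r=.225; y=np.array([.087,.996]); a0=np.radians(1)
for a in np.radians([5,10,15,20,25,30,35,40,45,50,55,60,65,70,75,80,85,90]):
    h=-(np.sin(a)-np.sin(a0))*r*y/.025; z=(np.cos(a)-np.cos(a0))*r/.025
    print(round(np.degrees(a)),h.round(2),round(z,2))
E
```

```text
t 2.9 tcp [0.5816 0.0825 0.3003] F [-0.9  0.4  5.9] gap 0.0255 grip 30.4
toolY [ 0.996 -0.087  0.002] toolZ [ 0.002  0.    -1.   ] j [0.   0.33 0.22 1.46 0.   1.66]
5 [-0.05 -0.62] -0.03
10 [-0.12 -1.4 ] -0.14
15 [-0.19 -2.16] -0.31
20 [-0.25 -2.91] -0.54
25 [-0.32 -3.63] -0.84
30 [-0.38 -4.33] -1.2
35 [-0.44 -4.99] -1.63
40 [-0.49 -5.61] -2.1
45 [-0.54 -6.18] -2.63
50 [-0.59 -6.71] -3.21
55 [-0.63 -7.19] -3.84
60 [-0.66 -7.61] -4.5
65 [-0.7  -7.97] -5.2
70 [-0.72 -8.27] -5.92
75 [-0.74 -8.5 ] -6.67
80 [-0.76 -8.67] -7.44
85 [-0.77 -8.77] -8.21
90 [-0.77 -8.81] -9.0
```

>>> {"fn": "apply_moves", "kwargs": {"moves": [-0.05,-0.62,-0.03,0,0,0,-0.12,-1.4,-0.14,0,0,0,-0.19,-2.16,-0.31,0,0,0,-0.25,-2.91,-0.54,0,0,0,-0.32,-3.63,-0.84,0,0,0,-0.38,-4.33,-1.2,0,0,0,-0.44,-4.99,-1.63,0,0,0,-0.49,-5.61,-2.1,0,0,0,-0.54,-6.18,-2.63,0,0,0,-0.54,-6.18,-2.63,0,0,0], "newtons": 25}}

```text
clock: 3.73
tcp_pos: [0.5668, -0.0754, 0.2316]
orientation: [0.0, 0.738, 0.674, -0.002]
wrist_force: [-1.2, -3.7, 2.9]
finger_gap: 0.0252
grip_force: 27.7
```

```bash
python3 st.py
```

```text
t 3.73 tcp [ 0.5668 -0.0754  0.2316] F [-1.2 -3.7  2.9] gap 0.0252 grip 27.7
toolY [ 0.996 -0.091 -0.002] toolZ [-0.003 -0.003 -1.   ] j [-0.27  0.31  0.02  1.29 -0.    1.39]
```

>>> {"fn": "apply_moves", "kwargs": {"moves": [-0.05,-0.53,-0.58,0,0,0,-0.09,-1.01,-1.21,0,0,0,-0.12,-1.43,-1.87,0,0,0,-0.16,-1.79,-2.57,0,0,0,-0.18,-2.09,-3.29,0,0,0,-0.2,-2.32,-4.04,0,0,0,-0.22,-2.49,-4.81,0,0,0,-0.23,-2.59,-5.58,0,0,0,-0.23,-2.63,-6.2,0,0,0,-0.23,-2.63,-6.37,0,0,0,-0.23,-2.63,-6.37,0,0,0]}}

```text
clock: 4.65
tcp_pos: [0.5608, -0.1384, 0.0728]
orientation: [-0.001, 0.738, 0.675, -0.001]
wrist_force: [-1.1, -4.6, -1.4]
finger_gap: 0.0252
grip_force: 24.6
```

```bash
python3 st.py
```

```text
t 4.65 tcp [ 0.5608 -0.1384  0.0728] F [-1.1 -4.6 -1.4] gap 0.0252 grip 24.6
toolY [ 0.996 -0.088 -0.003] toolZ [-0.003 -0.001 -1.   ] j [-0.38  0.42 -0.22  0.93 -0.    1.28]
```

>>> {"fn": "apply_moves", "kwargs": {"moves": [0,0,0,0,0,0,0,0,0,0,0,0,0,0,0,0,0,0,0,0,0,0,0,0,0,0,1,0,0,0,0,0,2.5,0,0,0,0,0,4,0,0,0,0,0,4,0,0,0,0,0,4,0,0,0], "claw": 80}}

```text
clock: 5.4
tcp_pos: [0.5641, -0.1382, 0.1778]
orientation: [0.003, 0.737, 0.676, 0.002]
wrist_force: [0.2, 0.1, -0.2]
finger_gap: 0.0684
grip_force: 0.0
```

```bash
python3 - <<'E'
import st
from h import *
i,K,T=cam("wrist"); np.savez("w.npz",i=i,K=K,T=T)
y=np.array([.087,.996,0]);pv=np.array([.581,.085,.085])
for a in (98,120,155,190,245): print(a,proj(K,T,pv-y*a/1000))
j,_,_=cam("scene")
o=np.hstack([cv2.convertScaleAbs(i,alpha=1.6),np.zeros((384,0,3),np.uint8)])
c=cv2.resize(cv2.convertScaleAbs(j[150:278,200:296],alpha=1.6),None,fx=3,fy=3,interpolation=cv2.INTER_CUBIC)
cv2.imwrite("pics/w2.png",np.hstack([o,c]))
E
```

```text
t 5.4 tcp [ 0.5641 -0.1382  0.1778] F [ 0.2  0.1 -0.2] gap 0.0684 grip 0.0
toolY [ 0.996 -0.086  0.007] toolZ [ 0.007 -0.002 -1.   ] j [-0.38  0.34 -0.06  1.16  0.    1.28]
98 [251.26872676  16.24211299]
120 [251.36920804  53.30297797]
155 [251.51652647 107.63895366]
190 [251.65030688 156.98165213]
245 [251.83736717 225.97575632]
```

View pics/w2.png

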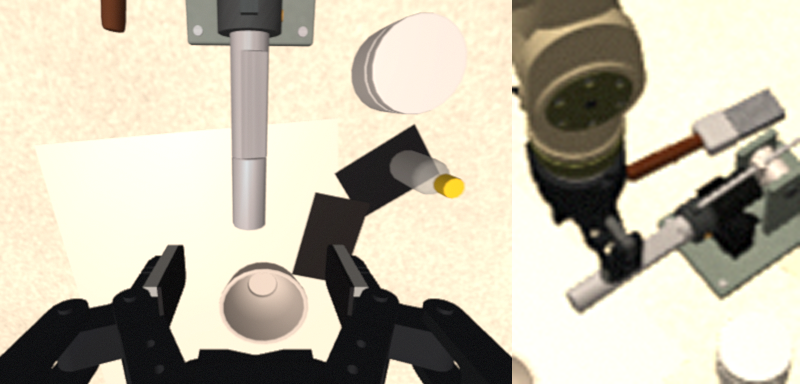

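Arm is folded down; shaft along column 250, end at row 226 as predicted. The flat spans rows 50–156, with its left edge at column 243 and the shaft edges at 232 and 269, so θ is about 68° (1.18 rad). I'll grip the round end with the tool tilted toward the robot and ratchet it.

>>> {"fn": "apply_moves", "kwargs": {"moves": [-0.4,0.1,-0.2,-0.01,-0.12,0,-0.8,0.2,-0.4,-0.021,-0.24,0,-1.2,0.3,-0.6,-0.031,-0.36,0,-1.5,0.4,-0.8,-0.042,-0.48,0,-1.77,0.4,-0.96,-0.052,-0.598,0,-1.77,0.4,-0.96,-0.052,-0.598,0,-1.77,0.4,-0.96,-0.052,-0.598,0,-1.27,0.37,-1.7,-0.052,-0.598,0,-0.77,0.34,-2.43,-0.052,-0.598,0,-0.25,0.3,-3.18,-0.052,-0.598,0,0.25,0.25,-3.92,-0.052,-0.598,0,0.25,0.25,-3.92,-0.052,-0.598,0,0.25,0.25,-3.92,-0.052,-0.598,0]}}

```text
clock: 6.58
tcp_pos: [0.5693, -0.1316, 0.0753]
orientation: [0.216, 0.704, 0.646, 0.199]
wrist_force: [0.1, -0.1, 0.1]
finger_gap: 0.0686
grip_force: 0.0
```

```bash
python3 st.py
```

```text
t 6.58 tcp [ 0.5693 -0.1316  0.0753] F [ 0.1 -0.1  0.1] gap 0.0686 grip 0.0
toolY [ 0.824 -0.072  0.562] toolZ [ 0.56  -0.048 -0.827] j [-0.47  0.13 -0.86  0.02  0.21  1.25]
```

>>> {"fn": "apply_moves", "kwargs": {"moves": [0,0,0,0,0,0,0,0,0,0,0,0,0,0,0,0,0,0,0,0,0,0,0,0,0,0,0,0,0,0,0,0,0,0,0,0,0,0,0,0,0,0,-0.02,0,-0.03,0.009,0.1,0,-0.06,0,-0.05,0.017,0.2,0,-0.11,0,-0.07,0.026,0.3,0,-0.16,0.01,-0.08,0.035,0.4,0,-0.2,0.01,-0.08,0.043,0.5,0,-0.25,0.02,-0.08,0.052,0.598,0,-0.25,0.02,-0.08,0.052,0.598,0,-0.25,0.02,-0.08,0.052,0.598,0], "claw": 0, "newtons": 45}}

```text
clock: 7.83
tcp_pos: [0.5629, -0.1312, 0.0733]
orientation: [0.0, 0.737, 0.676, 0.0]
wrist_force: [-2.1, -2.1, 1.9]
finger_gap: 0.0249
grip_force: 44.6
```

```bash
python3 st.py
```

```text
t 7.83 tcp [ 0.5629 -0.1312  0.0733] F [-2.1 -2.1  1.9] gap 0.0249 grip 44.6
toolY [ 0.996 -0.086  0.001] toolZ [ 0.001 -0.    -1.   ] j [-0.37  0.42 -0.22  0.93 -0.    1.29]
```

>>> {"fn": "apply_moves", "kwargs": {"moves": [0,0,0,0,0,0,0,0,0,0,0,0,0,0,0,0,0,0,0,0,0,0,0,0,0,0,1.3,0,0,0,0,0,2.6,0,0,0,0,0,4,0,0,0,-0.4,0,4,-0.01,-0.12,0,-0.8,0,3.8,-0.021,-0.24,0,-1.2,0,3.6,-0.031,-0.36,0,-1.5,0.1,3.3,-0.042,-0.48,0,-1.77,0.1,3.04,-0.052,-0.598,0,-1.77,0.1,3.04,-0.052,-0.598,0,-1.27,0.07,2.3,-0.052,-0.598,0,-0.77,0.04,1.57,-0.052,-0.598,0,-0.25,0,0.82,-0.052,-0.598,0,0.25,-0.02,0.08,-0.052,-0.598,0,0.25,-0.02,0.08,-0.052,-0.598,0,0.25,-0.02,0.08,-0.052,-0.598,0], "claw": 80}}

```text
clock: 9.42
tcp_pos: [0.5681, -0.1311, 0.0756]
orientation: [0.217, 0.704, 0.646, 0.199]
wrist_force: [-0.9, -0.1, 0.3]
finger_gap: 0.0687
grip_force: 0.0
```

>>> {"fn": "apply_moves", "kwargs": {"moves": [0,0,0,0,0,0,0,0,0,0,0,0,0,0,0,0,0,0,0,0,0,0,0,0,0,0,0,0,0,0,0,0,0,0,0,0,0,0,0,0,0,0,-0.02,0,-0.03,0.009,0.1,0,-0.06,0,-0.05,0.017,0.2,0,-0.11,0,-0.07,0.026,0.3,0,-0.16,0.01,-0.08,0.035,0.4,0,-0.2,0.01,-0.08,0.043,0.5,0,-0.25,0.02,-0.08,0.052,0.598,0,-0.25,0.02,-0.08,0.052,0.598,0,-0.25,0.02,-0.08,0.052,0.598,0], "claw": 0, "newtons": 45}}

```text
clock: 10.67
tcp_pos: [0.5629, -0.1312, 0.0732]
orientation: [0.0, 0.737, 0.676, 0.0]
wrist_force: [-1.8, -2.2, 0.9]
finger_gap: 0.0246
grip_force: 44.6
```

>>> {"fn": "apply_moves", "kwargs": {"moves": [0,0,0,0,0,0,0,0,0,0,0,0,0,0,0,0,0,0,0,0,0,0,0,0,0,0,1.3,0,0,0,0,0,2.6,0,0,0,0,0,4,0,0,0,0,0,4,0,0,0,0,0,4,0,0,0], "claw": 80}}

```text
clock: 11.42
tcp_pos: [0.5636, -0.1315, 0.1775]
orientation: [0.003, 0.737, 0.676, 0.002]
wrist_force: [-0.3, -0.5, -0.2]
finger_gap: 0.0683
grip_force: 0.0
```

```bash
python3 - <<'E'
import st
from h import *
i,K,T=cam("wrist"); np.savez("w.npz",i=i,K=K,T=T)
i=cv2.convertScaleAbs(i,alpha=1.3)
cv2.imwrite("pics/w3.png",cv2.resize(i[0:240,170:470],None,fx=2.5,fy=2.5,interpolation=cv2.INTER_CUBIC))
E
```

```text
t 11.42 tcp [ 0.5636 -0.1315  0.1775] F [-0.3 -0.5 -0.2] gap 0.0683 grip 0.0
toolY [ 0.996 -0.087  0.007] toolZ [ 0.007 -0.002 -1.   ] j [-0.37  0.34 -0.07  1.15  0.    1.29]
```

View pics/w3.png

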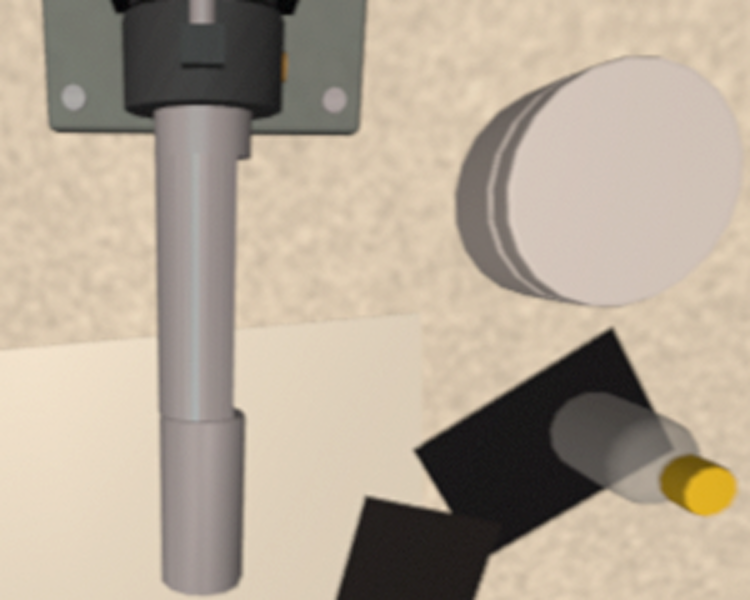

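Flat now faces +x: the notch on the right side (x≈236 against 250 for the full shaft) is the full 4 mm deep, beside the brass screw. I'll verify by gripping the flat.

>>> {"fn": "apply_moves", "kwargs": {"moves": [0.11,1.2,0,0,0,0,0.22,2.47,0,0,0,0,0.22,2.47,0,0,0,0,0.22,2.47,-1.3,0,0,0,0.22,2.47,-2.7,0,0,0,0.22,2.47,-4,0,0,0,0.22,2.47,-4,0,0,0,0.22,2.47,-4,0,0,0]}}

```text
clock: 12.13
tcp_pos: [0.5645, -0.0685, 0.0718]
orientation: [-0.003, 0.737, 0.676, -0.002]
wrist_force: [0.4, -0.8, 0.3]
finger_gap: 0.0684
grip_force: 0.0
```

>>> {"fn": "apply_moves", "kwargs": {"moves": [0,0,0,0,0,0,0,0,0,0,0,0,0,0,0,0,0,0,0,0,0,0,0,0,0,0,0,0,0,0,0,0,0,0,0,0,0,0,0,0,0,0,0,0,0,0,0,0,0,0,0,0,0,0], "claw": 0, "newtons": 45}}

```text
clock: 12.88
tcp_pos: [0.5676, -0.0696, 0.0747]
orientation: [0.0, 0.737, 0.676, -0.0]
wrist_force: [-3.4, -3.0, 4.9]
finger_gap: 0.0211
grip_force: 46.4
```

```bash
python3 st.py
```

```text
t 12.88 tcp [ 0.5676 -0.0696  0.0747] F [-3.4 -3.   4.9] gap 0.0211 grip 46.4
toolY [ 0.996 -0.087  0.   ] toolZ [ 0.    -0.001 -1.   ] j [-0.26  0.41 -0.24  0.92 -0.    1.4 ]
```

Gap is 21.1 mm against 24.6–24.9 mm on the round part, so the fingers are on the flat. I'll squeeze harder with a small wiggle to seat it squarely.

>>> {"fn": "apply_moves", "kwargs": {"moves": [0,0,0,0,0,0,0,0,0,0,0,0,0,0,0,-0.004,-0.05,0,0,0,0,-0.004,-0.05,0,0,0,0,0.004,0.05,0,0,0,0,0.004,0.05,0,0,0,0,0,0,0,0,0,0,0,0,0,0,0,0,0,0,0], "newtons": 80}}

```text
clock: 13.63
tcp_pos: [0.5673, -0.0695, 0.0742]
orientation: [0.0, 0.737, 0.676, -0.0]
wrist_force: [-3.8, -2.6, 2.3]
finger_gap: 0.0201
grip_force: 80.4
```

```bash
python3 st.py
```

```text
t 13.63 tcp [ 0.5673 -0.0695  0.0742] F [-3.8 -2.6  2.3] gap 0.0201 grip 80.4
toolY [ 0.996 -0.087  0.   ] toolZ [ 0.    -0.001 -1.   ] j [-0.26  0.41 -0.24  0.92 -0.    1.4 ]
```

>>> {"fn": "apply_moves", "kwargs": {"moves": [0,0,0,0,0,0,0,0,0,0,0,0,0,0,0,0,0,0,0,0,0,0,0,0,0,0,1.3,0,0,0,0,0,2.6,0,0,0,0,0,4,0,0,0,0.1,1.15,4,0,0,0,0.2,2.27,4,0,0,0,0.2,2.27,4,0,0,0,0.2,2.27,4,0,0,0], "claw": 80}}

```text
clock: 14.55
tcp_pos: [0.5727, -0.0111, 0.1744]
orientation: [0.0, 0.736, 0.677, 0.0]
wrist_force: [0.6, 0.2, -0.1]
finger_gap: 0.0686
grip_force: 0.0
```

```bash
python3 - <<'E'
import st
from h import *
i,K,T=cam("wrist"); np.savez("w.npz",i=i,K=K,T=T)
j,_,_=cam("scene")
y=np.array([.087,.996,0]);pv=np.array([.581,.085,.085])
for a in (98,155,190,245): print(a,proj(K,T,pv-y*a/1000))
i=cv2.convertScaleAbs(i,alpha=1.3)
cv2.imwrite("pics/w4.png",cv2.resize(i[60:384,130:430],None,fx=1.85,fy=1.85,interpolation=cv2.INTER_CUBIC))
E
```

```text
t 14.55 tcp [ 0.5727 -0.0111  0.1744] F [ 0.6  0.2 -0.1] gap 0.0686 grip 0.0
toolY [ 0.996 -0.084  0.   ] toolZ [ 0.  0. -1.] j [-0.16  0.33 -0.08  1.15  0.    1.5 ]
98 [255.82250244 204.15354652]
155 [255.56895827 270.26896001]
190 [255.42948818 306.63786117]
245 [255.23134248 358.30729752]
```

View pics/w4.png

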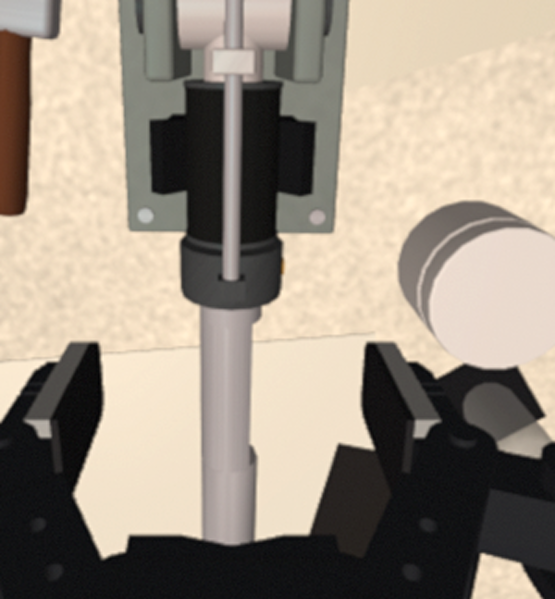

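Drum lies in the cradle, the flat still faces the screw side, and the collar spans crop rows 238–308 as predicted. I'll grip the collar.

>>> {"fn": "apply_moves", "kwargs": {"moves": [0,0,-1.3,0,0,0,0,0,-2.7,0,0,0,0,0,-4,0,0,0,0,0,-4,0,0,0,0,0,-4,0,0,0]}}

```text
clock: 15.07
tcp_pos: [0.5705, -0.013, 0.0726]
orientation: [-0.002, 0.738, 0.675, -0.002]
wrist_force: [-0.0, 0.1, 0.1]
finger_gap: 0.0682
grip_force: 0.0
```

>>> {"fn": "apply_moves", "kwargs": {"moves": [0,0,0,0,0,0,0,0,0,0,0,0,0,0,0,0,0,0,0,0,0,0,0,0,0,0,0,0,0,0,0,0,0,0,0,0,0,0,0,0,0,0,0,0,0,0,0,0], "claw": 0, "newtons": 40}}

```text
clock: 15.73
tcp_pos: [0.5732, -0.0132, 0.0767]
orientation: [0.001, 0.737, 0.675, 0.0]
wrist_force: [-3.4, -2.5, 5.6]
finger_gap: 0.0406
grip_force: 40.4
```

```bash
python3 st.py
```

```text
t 15.73 tcp [ 0.5732 -0.0132  0.0767] F [-3.4 -2.5  5.6] gap 0.0406 grip 40.4
toolY [ 0.996 -0.088  0.003] toolZ [ 0.002 -0.002 -1.   ] j [-0.16  0.41 -0.23  0.93 -0.    1.5 ]
```

>>> {"fn": "apply_moves", "kwargs": {"moves": [-0.02,-0.28,0.08,0,0,0,-0.05,-0.57,0.08,0,0,0,-0.08,-0.85,0.08,0,0,0,-0.1,-1.14,0.08,0,0,0,-0.12,-1.42,0.08,0,0,0,-0.15,-1.7,0.08,0,0,0,-0.18,-1.99,0.08,0,0,0,-0.2,-2.27,0.08,0,0,0,-0.2,-2.27,0.08,0,0,0,-0.2,-2.27,0.08,0,0,0,-0.2,-2.27,0.08,0,0,0]}}

```text
clock: 16.65
tcp_pos: [0.5678, -0.0693, 0.0764]
orientation: [0.0, 0.737, 0.676, 0.0]
wrist_force: [2.1, 4.5, 2.1]
finger_gap: 0.041
grip_force: 41.4
```

```bash
python3 - <<'E'
import st
from h import *
i,K,T=cam("wrist")
y=np.array([.087,.996,0]);pv=np.array([.581,.085,.085])
for a in (144,155,166,190): print(a,proj(K,T,pv-y*a/1000),proj(K,T,pv-y*a/1000+[0,0,.021]))
i=cv2.convertScaleAbs(i,alpha=1.3)
j,K,T=cam("scene");print([proj(K,T,pv-y*a/1000).round(1) for a in (155,190)])
c=cv2.resize(cv2.convertScaleAbs(j[150:270,190:310],alpha=1.6),(384,384),interpolation=cv2.INTER_CUBIC)
cv2.imwrite("pics/w5.png",np.hstack([i[:,50:450],c]))
E
```

```text
t 16.65 tcp [ 0.5678 -0.0693  0.0764] F [2.1 4.5 2.1] gap 0.041 grip 41.4
toolY [ 0.996 -0.087  0.001] toolZ [ 0.001  0.    -1.   ] j [-0.26  0.41 -0.24  0.93  0.    1.4 ]
144 [255.66487004 250.55625066] [255.73208823 276.36958811]
155 [255.65642079 272.08030508] [255.72048293 300.67876698]
166 [255.64835085 292.63808576] [255.70948053 323.72510262]
190 [255.63194251 334.4375483 ] [255.68735282 370.07519015]
[array([245.5, 233.5]), array([235.8, 240.1])]
```

View pics/w5.png

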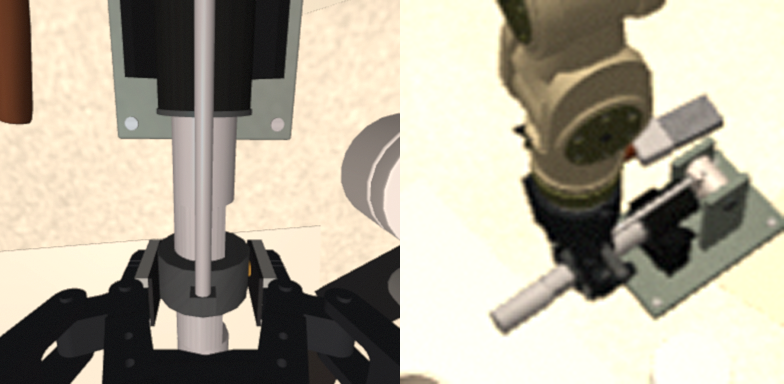

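```bash
python3 - <<'E'
from h import *
i,K,T=cam("wrist")
y=np.array([.087,.996,0]);pv=np.array([.581,.085,.085]);x=np.array([.996,-.087,0])
P=lambda a,dx,dz: proj(K,T,pv-y*a/1000+x*dx+[0,0,dz]).round(1)
print("drum end",P(85,0,.018),P(85,-.01,.015),"flat start",P(120,.009,0),P(120,.011,.007),"front edge",P(166,-.008,.0194),P(166,.008,.0194),"back edge",P(144,-.008,.0194),P(144,.008,.0194))
g=cv2.cvtColor(i,cv2.COLOR_BGR2GRAY)
for c in (237,242,268,273): print(c,"drum",list(g[100:124,c]),"\ncol",list(g[225:345,c]))
print("flat col 283",list(g[185:220,284]))
E
```

```text
drum end [255.9 119.5] [227.1 118.9] flat start [276.8 200.5] [282.9 206.1] front edge [236.2 321.6] [275.1 321.6] back edge [235.2 274.7] [276.2 274.7]
237 drum [np.uint8(22), np.uint8(21), np.uint8(22), np.uint8(23), np.uint8(22), np.uint8(21), np.uint8(20), np.uint8(22), np.uint8(22), np.uint8(21), np.uint8(23), np.uint8(32), np.uint8(54), np.uint8(63), np.uint8(63), np.uint8(63), np.uint8(62), np.uint8(81), np.uint8(127), np.uint8(144), np.uint8(144), np.uint8(143), np.uint8(144), np.uint8(143)] 
col [np.uint8(142), np.uint8(143), np.uint8(143), np.uint8(144), np.uint8(143), np.uint8(143), np.uint8(142), np.uint8(142), np.uint8(143), np.uint8(143), np.uint8(142), np.uint8(142), np.uint8(142), np.uint8(143), np.uint8(142), np.uint8(142), np.uint8(142), np.uint8(142), np.uint8(142), np.uint8(141), np.uint8(142), np.uint8(141), np.uint8(141), np.uint8(141), np.uint8(141), np.uint8(141), np.uint8(141), np.uint8(141), np.uint8(142), np.uint8(141), np.uint8(141), np.uint8(142), np.uint8(142), np.uint8(124), np.uint8(75), np.uint8(31), np.uint8(25), np.uint8(27), np.uint8(26), np.uint8(
[... 7276 characters left out ...]
8(68), np.uint8(67), np.uint8(69), np.uint8(69), np.uint8(69), np.uint8(67), np.uint8(68), np.uint8(67), np.uint8(70), np.uint8(76), np.uint8(89), np.uint8(100)]
flat col 283 [np.uint8(131), np.uint8(132), np.uint8(131), np.uint8(133), np.uint8(138), np.uint8(142), np.uint8(142), np.uint8(142), np.uint8(142), np.uint8(140), np.uint8(139), np.uint8(144), np.uint8(146), np.uint8(146), np.uint8(145), np.uint8(153), np.uint8(167), np.uint8(174), np.uint8(178), np.uint8(181), np.uint8(184), np.uint8(186), np.uint8(186), np.uint8(186), np.uint8(185), np.uint8(183), np.uint8(182), np.uint8(180), np.uint8(181), np.uint8(181), np.uint8(182), np.uint8(183), np.uint8(185), np.uint8(186), np.uint8(187)]
```

Odometry and edges put the collar about 1 mm short of the flat's middle (front edge row 315 against 321.6, of which about 2 px is also seen at the drum end). I'll nudge it 1 mm.

>>> {"fn": "apply_moves", "kwargs": {"moves": [0,-0.04,0,0,0,0,0,-0.04,0,0,0,0,0,-0.04,0,0,0,0,0,-0.04,0,0,0,0,0,-0.04,0,0,0,0,0,-0.04,0,0,0,0]}}

```text
clock: 17.3
tcp_pos: [0.5677, -0.0701, 0.0764]
orientation: [0.0, 0.737, 0.676, 0.0]
wrist_force: [3.0, 3.8, 0.6]
finger_gap: 0.0407
grip_force: 41.4
```

```bash
python3 - <<'E'
import st
from h import *
i,K,T=cam("wrist"); g=cv2.cvtColor(i,cv2.COLOR_BGR2GRAY)[:,242].astype(int)
print("front edge row",300+np.argmax(np.diff(g[300:330])))
print(job.hand_in())
E
```

```text
t 17.3 tcp [ 0.5677 -0.0701  0.0764] F [3.  3.8 0.6] gap 0.0407 grip 41.4
toolY [ 0.996 -0.087  0.   ] toolZ [ 0.  0. -1.] j [-0.26  0.41 -0.24  0.93  0.    1.39]
front edge row 315
the job is handed in; nothing more can be done
None
```

Job handed in at 17.3 s: the drum lies in the cradle, the flat faces the screw side (the fingers closed about 4 mm narrower on it than on the round part), and the gripper holds the collar within about 1–2 mm of the flat's middle, with no contact seen with the other things on the table.

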